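Seat a gearbox valve body in its reaming fixture and cam it tight

ROBOT

A 6-joint arm with a two-finger parallel gripper is mounted at the origin on the work surface. World frame = base frame: x ahead of the robot, y to its left, z up, the work surface at z = 0. Lengths are in m, angles in rad, forces in N, time in s.
With the tool pointing down it reaches from about 0.25 to 0.725 m from the base axis. Payload 4 kg.
Tool frame: the origin (TCP) lies midway between the tips of the shut fingers; the grasp point (between the pads) lies 19 mm behind it; z points along the fingers, y is the line along which they close (so a half turn about z gives the same grasp; the last joint's range is limited). The gripper opens to 85 mm and grips with 20 to 120 N. Pads are 22 mm wide; open, the fingers measure 114 mm over their backs; the gripper's body (76 mm by 85 mm) begins 54 mm behind the grasp point. The pads swing forward as they close: fully open they stand 13 mm farther back than shut.
Start: joints at [1.344, 0.241, 0.005, 1.335, 0, 1.571], TCP at [0.112, 0.487, 0.231] pointing down, gripper open.
Joint ranges: [-2.72, 2.72], [-1.05, 1.87], [-1.09, 1.28], [-1.99, 2.15], [-1.42, 1.44], [-3.14, 3.14]. Speed limits (rad/s): [2.79, 2.79, 3.14, 3.14, 3.14, 3.14].

INTERFACE

Orientations are given as a unit quaternion [x, y, z, w].
In Python, from workcell import bot gives the robot as it stands. The module is installed in compiled form; this text tells all that it offers.
- The arm moves only by the tool jog_arm, never from a script. Its argument "deltas" is a list of rows, each an object with "fingers": the opening, from 0 (shut) to 1 (fully open); "delta_pos": the shift along the tool's x, y, z normalised to -1 to 1, where 1 is 300 mm, a list of three; "yaw": the turn about the tool's z normalised to -1 to 1, where 1 is pi/4 rad. A call has 1 to 12 rows; each row is the pose to reach, as a shift and turn from the pose commanded when the call began, along the tool's axes at that moment; what a row does not reach only later rows make up. A row lasts 1/10 s, in which the tool goes at most 50 mm and 8.59 degrees, less where a joint would pass 70% of its speed; a pose out of reach is approached as far as the arm can. A call with a number of a shift or a turn outside -1 to 1 is refused whole. A call with a gripper value outside its range is refused whole. The fingers move at their own pace and stop on an object; the grip force is fixed at half the most. Time passes only in rows, so rows that repeat a pose let the fingers close. It gives the time, the measured TCP pose, the force, the opening and the grip force at its end, in the units of the state.
- bot.get_obs(): the state, without advancing time (a new reading comes with each control period).
- bot.camera(name): name is "scene" or "top" or "wrist"; returns a dict with "image" (400x640x3 uint8, red, green, blue), "range_z" (400x640 float32, m along the optical axis (not along the pixel's ray), 0 where there is no reading), "fx", "fy", "cx", "cy" (pixels), "rvec" (rotation vector, rad) and "tvec" (3), from world to camera coordinates, as OpenCV has them. Camera axes: x right, y down, z forward; pixel columns grow to the right and rows downward; lengths in m; the calibration is good to about 2 mm. A picture is of the moment at which its call begins.
- bot.job_done(): hands the job in; it is judged then, once.
The state is a dict: "clock": time; "joint_pos": joint angles; "joint_vel": joint speeds; "tau": joint torques, N m; "eef_pos": TCP position; "tool_rot": TCP orientation; "ft_force": force on the tool from outside, world axes, zero at the start; "ft_torque": the same for the moment, N m; "grip_width": finger opening in m; "grasp_force": force on a finger pad.
Only numpy, scipy, OpenCV 4.12 (cv2) and the standard library are available. Lean on these libraries where they do the work, as an engineer would, in place of code of your own. Each camera call takes 0.05 s, during which the arm holds its last target. There are 200 camera calls.

TASK

Get the aluminium valve body ready for reaming: push it across the fixture plate, without lifting it, until it sits flush against the back rail and its left end is up against the end stop. Then push the red cam lever all the way round to its stop to clamp the valve body there. Leave the other things on the bench alone.

Things in the scene. Friction and masses are not known exactly. Their poses are not given: they have to be found in the camera images.
- fixture: Reaming fixture bolted to the bench: dark steel plate 220 mm (its x, away from the robot) by 400 mm (its y, to the left) by 18 mm thick. Origin: centre of the plate's underside. It carries the back rail, the end stop and the cam clamp; the plate's right end is open, and so is its front but for the cam.
- rail_face (a point): Middle of the working face (looking to fixture -x) of the back rail, at plate height, fixture x = 70, y = 0 mm. Bright steel rail along y on the plate's far side, 20 mm tall above the plate, 18 mm thick, 380 mm long. Axes are the fixture's. Its screw heads rise 4 mm more.
- stop_face (a point): Middle of the working face (looking to fixture -y) of the end stop, at plate height, fixture x = 27.5, y = 160 mm. Bright steel block near the plate's left end, 85 mm along x, from fixture x = -15 mm to the rail, 22 mm thick, 20 mm tall plus 4 mm screw heads. Axes are the fixture's.
- valve_body: Aluminium gearbox valve body, 0.5 to 0.9 kg, loose and skewed (up to 0.25 rad) on the plate, right of the cam. Origin: centre of its flat underside. Lower block 95 mm (its x) by 150 mm (its y), 22 mm high, upright sides to push on; cover 82 by 136 mm on it up to 32 mm, black solenoids and brass bolts up to 41 mm. Home: +x side on the rail, +y end on the stop, axes parallel to the fixture's.
- home (a point): Point on the plate top (z = 18 mm) where the valve body's origin lies when it is home against both rail and end stop: fixture x = 22.5, y = 85 mm. Axes are the fixture's.
- cam_lever (a joint): Cam lever angle (rad), growing counter-clockwise seen from above. 0 = fully open, 1.75 = closed, at its stop; starts at 0 to 0.3, stays where left. The red grip points along 2.18 rad + this value from fixture +x: open, towards the robot and left; closed, towards the robot and right. Takes about 1.5 N at the grip; past 1.4, where the cam meets the valve body, up to 20 N.
- cam_pivot (a point): Upright axis of the cam lever, on the plate top: fixture x = -52.6, y = 85 mm. About it turns the cam, a steel disc of radius 20 mm set 8 mm off centre, 3 to 25 mm above the plate. Open, it leaves 6 to 9 mm of play in front of a valve body at home; closed, it presses the valve body's front side against the rail.
- lever_grip (a point): Middle of the red grip of the cam lever, 78 mm from the pivot axis, 34 mm above the plate. The grip is a level round bar 16 mm thick, from 47 to 108 mm from the axis; a 10 mm steel bar joins it to the cam. Nothing stands below it but plate and bench.
- socket: Bystander, not to be disturbed: steel socket, 24 mm diameter, 38 mm tall, standing on the bench at the right, nearer the robot than the plate. Origin: centre of the underside.
- spray_can: Bystander, not to be disturbed: red spray can, 60 mm diameter, 170 mm tall, standing left of the fixture. Origin: centre of the underside.
- lube_jar: Bystander, not to be disturbed: green jar with red lid, 72 mm diameter, 75 mm tall, far to the right. Origin: centre of the underside.
- bearing: Bystander, not to be disturbed: steel bearing ring lying flat, 72 mm diameter, 22 mm tall, on the bench between plate and robot. Origin: centre of the underside.
- screwdriver: Bystander, not to be disturbed: screwdriver with orange handle, 200 mm long, lying at the left near the robot. Origin: under its middle.
- gear: Bystander, not to be disturbed: dark steel gear with hub, 82 mm diameter, 34 mm tall, lying on the bench just right of the plate. Origin: centre of the underside.

How it is judged:
By the outcome, as a careful person would: the job done as asked, in the order asked, and still so for the second after the job is handed in, with the robot touching nothing.
It also fails if it takes over 67 s, if anything falls off the work surface, if the arm or the gripper's body presses on something with over 40 N, if the wrist force passes 120 N, or if a joint passes its speed limit or range.

## Working session

There is one attempt and no reset: what is moved stays moved. The work goes in short steps, Python scripts to look and compute and a tool call to move; the robot and the scene stay as the last step left them, time stands still between calls to the robot, and variables do not carry over. Pictures are saved under pics/ and viewed, at most 10 in all, crops included, and the job is handed in when it is done.

Besides the shell and the picture viewer there is one more tool, called after ">>>" by a JSON object that holds its "fn" and its "kwargs". jog_arm: Moves the arm, as the interface text tells. Scaled input: -1 to 1 covers 300 mm each way for a shift and pi/4 rad each way for a turn. Its arguments: {"type":"object","properties":{"deltas":{"type":"array","items":{"type":"object","properties":{"fingers":{"type":"number"},"delta_pos":{"type":"array","items":{"type":"number"}},"yaw":{"type":"number"}}}}},"required":["deltas"]}

```bash
mkdir -p pics
cat > h.py <<'E'
import numpy as np, cv2
from workcell import bot
def grab(n):
    c=bot.camera(n); R=cv2.Rodrigues(np.array(c["rvec"],float))[0]; t=np.array(c["tvec"],float).ravel()
    v,u=np.mgrid[:400,:640]; z=c["range_z"]
    P=np.stack([(u-c["cx"])/c["fx"]*z,(v-c["cy"])/c["fy"]*z,z],-1)
    W=(P-t)@R   # R^T(P-t)
    W[z==0]=np.nan
    return c,W,R,t
def save(im,n): cv2.imwrite("pics/"+n,cv2.cvtColor(im,cv2.COLOR_RGB2BGR))
E
python3 - <<'E'
from h import *
o=bot.get_obs(); print(o["clock"],o["eef_pos"],o["tool_rot"],o["ft_force"])
c,W,R,t=grab("top"); save(c["image"],"top0.png"); np.save("W0.npy",W); np.save("I0.npy",c["image"])
print(-R.T@t)
c,W,R,t=grab("scene"); save(c["image"],"sc0.png"); print(-R.T@t)
E
```

```text
0.0 [0.11228213 0.48658028 0.23042733] [ 1.13136834e-01  9.93578869e-01 -1.03691521e-03 -1.11356138e-04] [-0.02675962  0.73880587  0.24943452]
[ 0.35909376 -0.03151755  1.21513537]
[ 1.04911633 -0.29022432  0.84081464]
```

View pics/top0.png

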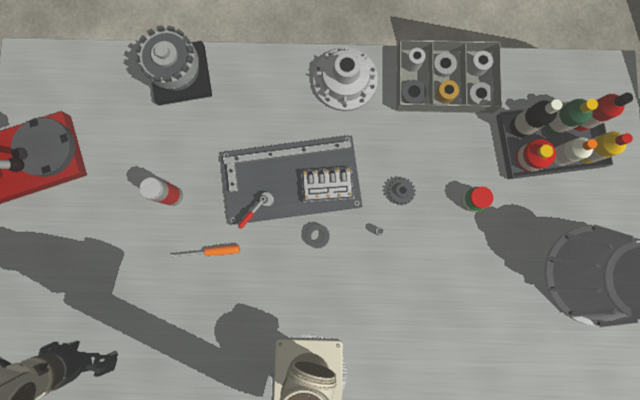

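View pics/sc0.png

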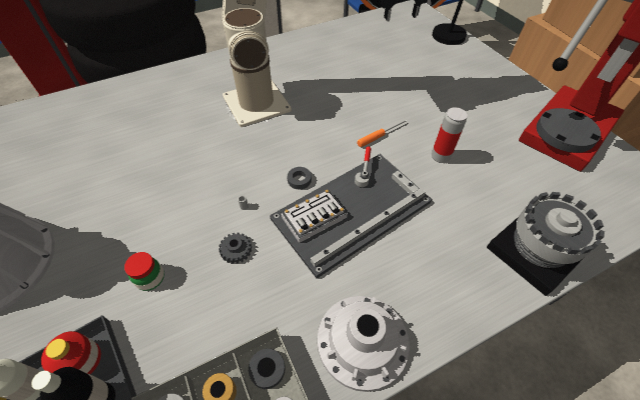

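The top view shows the fixture, with corners at about (220,152), (352,136), (362,208) and (228,223). The valve body is at about (327,184), the cam at (265,199) and the red grip runs to (243,224). The bearing (315,234), socket (374,229) and gear (399,190) sit around the fixture.

```bash
cat >> h.py <<'E'
def rect(P):
    (c,s,a)=cv2.minAreaRect((P[:,:2]*1000).astype(np.float32)); a=np.deg2rad(a)
    if s[0]>s[1]: a+=np.pi/2; s=s[::-1]
    a=(a+np.pi/2)%np.pi-np.pi/2   # direction of the short side
    return np.array(c),np.array(s),a
E
python3 - <<'E'
from h import *
W=np.load("W0.npy"); I=np.load("I0.npy").astype(int)
u=slice(205,385); v=slice(120,245)
P=W[v,u].reshape(-1,3); C=I[v,u].reshape(-1,3)
for name,lo,hi in (("plate",.012,.024),):
    m=(P[:,2]>lo)&(P[:,2]<hi)
    M=np.zeros((400,640),np.uint8); M[v,u]=m.reshape(125,180)
    n,L,S,_=cv2.connectedComponentsWithStats(M); k=1+np.argmax(S[1:,4])
    Q=W[L==k]; print(name,rect(Q),np.median(Q[:,2]))
    fc,fs,fa=rect(Q)
F=lambda p:(p[:,:2]*1000-fc)@np.array([[np.cos(fa),-np.sin(fa)],[np.sin(fa),np.cos(fa)]])
red=(C[:,0]>C[:,1]+70)&(C[:,0]>C[:,2]+70)&(P[:,2]>.03); print("red",red.sum(),np.nanmean(P[red],0)*1000, F(P[red]).mean(0))
f=F(P); z=P[:,2]*1000
rail=(f[:,0]>60)&(z>33)&(z<48)&(abs(f[:,1])<200); print("rail x rng",np.percentile(f[rail,0],[2,50,98]),np.median(z[rail])); 
for a,b in((-180,-60),(60,180)):
    s=rail&(f[:,1]>a)&(f[:,1]<b); print(np.median(f[s,0]))
st=(f[:,1]>150)&(f[:,0]<60)&(f[:,0]>-20)&(z>33)&(z<48); print("stop y",np.percentile(f[st,1],[2,50,98]))
val=(f[:,0]<58)&(f[:,0]>-105)&(f[:,1]<50)&(f[:,1]>-195)&(z>27)
for lo in(27,44):
    s=val&(z>lo); Q=np.c_[f[s],z[s]]; print("valve in F",rect(Q/1000),len(Q))
cam=(f[:,0]<-20)&(f[:,1]>50)&(f[:,1]<130)&(z>30); print("cam",f[cam].mean(0))
for n,(uu,vv) in dict(gear=(399,190),bearing=(308,234),socket=(374,229)).items(): print(n,W[vv,uu]*1000)
E
```

```text
plate (array([560.9251709 ,  66.93928528]), array([220.58071899, 400.45770264]), np.float64(0.1569591246401636)) 0.018713912698158523
red 90 [434.92253861 187.72926403  58.78652157] [-105.57236663  139.00128674]
rail x rng [66.91928972 77.87762612 87.75208407] 38.87018379976787
77.92546343253784
77.54235250710651
stop y [159.36716962 170.35836892 181.24283246]
valve in F (array([-32.02443695, -66.17119598]), array([118.10964966, 236.87644958]), np.float64(0.06689576032937539)) 1660
valve in F (array([ -33.39339447, -105.13847351]), array([ 93.48898315, 147.48760986]), np.float64(-0.05833814157483985)) 1391
cam [-62.1061692   87.48287992]
gear [ 533.6938244  -253.9662129    37.75716477]
bearing [399.56096251   9.51419086  19.39417261]
socket [ 419.92555919 -186.93735716   -2.32767758]
```

```bash
cat >> h.py <<'E'
FC=np.array([560.9,66.9]); FA=.157
RF=np.array([[np.cos(FA),-np.sin(FA)],[np.sin(FA),np.cos(FA)]])
def toF(p): return (np.asarray(p)[...,:2]*1000-FC)@RF
def toW(f): return FC+RF@np.asarray(f,float)
def tcp():
    o=bot.get_obs(); x,y,z,w=o["tool_rot"]
    X=np.array([1-2*(y*y+z*z),2*(x*y+z*w)]); 
    return o,np.array(o["eef_pos"])*1000,np.arctan2(X[1],X[0])-np.pi/2
def plan(f,zmm,th=None):
    o,p,a=tcp(); d=toW(f)-p[:2]; ax=a+np.pi/2
    tx=d@[np.cos(ax),np.sin(ax)]; ty=d@[np.cos(a),np.sin(a)]
    yaw=0 if th is None else -(th-a)
    print("t",o["clock"],"F",toF(p/1000).round(1),"z",p[2].round(1),"th",a.round(3),"ft",np.round(o["ft_force"],1))
    print("delta_pos",np.round(np.array([tx,ty,p[2]-zmm])/300,4),"yaw",round(yaw/(np.pi/4),4), "rows>=",np.hypot(np.linalg.norm(d),p[2]-zmm)/50, abs(yaw)/.15)
E
python3 - <<'E'
from h import *
W=np.load("W0.npy"); f=toF(W); z=W[...,2]*1000
for lo in (30,36,44):
    M=((f[...,0]<57)&(f[...,0]>-108)&(f[...,1]<40)&(f[...,1]>-198)&(z>lo)).astype(np.uint8)
    n,L,S,_=cv2.connectedComponentsWithStats(M); k=1+np.argmax(S[1:,4]); s=L==k
    print(lo,rect(f[s]/1000),f[s].mean(0),S[k,4]); q=f[s]; ev=np.linalg.eigh(np.cov(q.T)); print("pca",ev[1][:,1],np.sqrt(12*ev[0]))
s=(f[...,0]>-130)&(f[...,0]<-20)&(f[...,1]>55)&(f[...,1]<180)&(z>45); print("lever",rect(f[s]/1000),f[s].mean(0),z[s].mean())
plan((-105,-105),150,1.728)
E
```

```text
30 (array([ -32.5729599 , -105.06980133]), array([ 96.12693024, 150.25758362]), np.float64(-0.061431136864857905)) [ -34.99760537 -104.74759285] 1655
pca [0.06677774 0.99776788] [ 94.87467307 148.71420139]
36 (array([ -32.74022293, -105.27251434]), array([ 95.89147949, 149.79135132]), np.float64(-0.0639711267545211)) [ -34.53782578 -104.68806223] 1636
pca [0.06594444 0.9978233 ] [ 93.94440424 148.58624145]
44 (array([ -33.36668015, -105.1022644 ]), array([ 93.48895264, 147.4875946 ]), np.float64(-0.05837902109757209)) [ -33.30514916 -104.43888159] 1383
pca [0.04821798 0.99883684] [ 85.51109308 139.12076116]
lever (array([-78.96635437, 115.7374649 ]), array([ 34.95355225, 129.1000061 ]), np.float64(0.607965788140219)) [-81.57555721 112.95694113] 54.43891259411874
t 0.1 F [-377.5  484.7] z 230.5 th 1.344 ft [-0.3  0.3 -0.5]
delta_pos [-1.5782 -1.4826  0.2683] yaw -0.4889 rows>= 13.091677816682395 2.5600441387064183
```

>>> {"fn": "jog_arm", "kwargs": {"deltas": [{"delta_pos":[-0.79,-0.74,0],"yaw":-0.489,"fingers":1},{"delta_pos":[-0.79,-0.74,0],"yaw":-0.489,"fingers":1},{"delta_pos":[-0.79,-0.74,0],"yaw":-0.489,"fingers":1},{"delta_pos":[-0.79,-0.74,0],"yaw":-0.489,"fingers":1},{"delta_pos":[-0.79,-0.74,0],"yaw":-0.489,"fingers":1},{"delta_pos":[-0.79,-0.74,0],"yaw":-0.489,"fingers":1},{"delta_pos":[-0.79,-0.74,0],"yaw":-0.489,"fingers":1},{"delta_pos":[-0.79,-0.74,0],"yaw":-0.489,"fingers":1},{"delta_pos":[-0.79,-0.74,0],"yaw":-0.489,"fingers":1}]}}

```text
clock: 1.0
eef_pos: [0.2935, 0.217, 0.2311]
tool_rot: [-0.077, 0.997, 0.0, -0.0]
ft_force: [0.7, -0.6, -0.3]
grip_width: 0.0858
grasp_force: 0.0
```

```bash
python3 -c "
from h import *
plan((-106,-105),100,1.728)"
```

```text
t 1.0 F [-240.6  190.1] z 231.1 th -4.558 ft [ 0.7 -0.6 -0.3]
delta_pos [-0.4508 -0.9826  0.4371] yaw -8.003 rows>= 6.996804515204406 41.9035254195993
```

>>> {"fn": "jog_arm", "kwargs": {"deltas": [{"delta_pos":[-0.45,-0.983,0.2],"yaw":-0.003,"fingers":1},{"delta_pos":[-0.45,-0.983,0.2],"yaw":-0.003,"fingers":1},{"delta_pos":[-0.45,-0.983,0.2],"yaw":-0.003,"fingers":1},{"delta_pos":[-0.45,-0.983,0.2],"yaw":-0.003,"fingers":1},{"delta_pos":[-0.45,-0.983,0.2],"yaw":-0.003,"fingers":1},{"delta_pos":[-0.45,-0.983,0.2],"yaw":-0.003,"fingers":1},{"delta_pos":[-0.45,-0.983,0.2],"yaw":-0.003,"fingers":1},{"delta_pos":[-0.45,-0.983,0.437],"yaw":-0.003,"fingers":1},{"delta_pos":[-0.45,-0.983,0.437],"yaw":-0.003,"fingers":1},{"delta_pos":[-0.45,-0.983,0.437],"yaw":-0.003,"fingers":1}]}}

```text
clock: 2.0
eef_pos: [0.4699, -0.051, 0.0965]
tool_rot: [-0.081, 0.997, 0.001, -0.004]
ft_force: [0.4, 0.1, 0.4]
grip_width: 0.0856
grasp_force: 0.0
```

```bash
sed -i 's/yaw=0 if th is None else -(th-a)/yaw=0 if th is None else -((th-a+np.pi)%(2*np.pi)-np.pi)/' h.py; python3 -c "
from h import *
plan((-106,-105),13,1.728)
c,W,R,t=grab('wrist'); save(c['image'],'w1.png')"
```

```text
t 2.0 F [-108.3 -102.2] z 96.5 th -4.551 ft [0.4 0.1 0.4]
delta_pos [-0.0077 -0.0093  0.2782] yaw 0.0054 rows>= 1.6706216895818253 0.02831265094757877
```

View pics/w1.png

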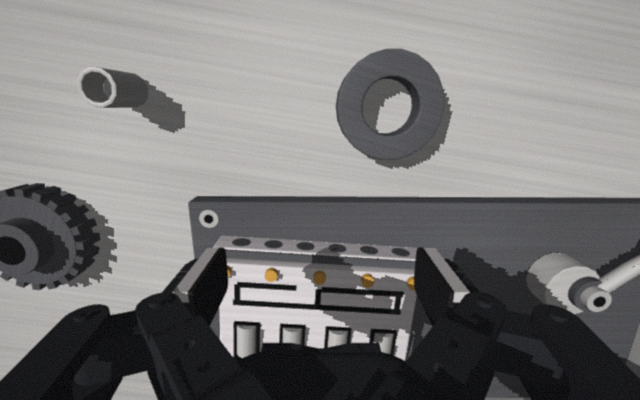

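The wrist view shows the fingertips in front of and over the body's near edge (row ~240). The cam is at (570,285), the bearing at (393,105) and the socket at (97,87). I'll descend at x = -108, clear of the near side.

>>> {"fn": "jog_arm", "kwargs": {"deltas": [{"delta_pos":[0,-0.009,0.1],"yaw":0.005,"fingers":1},{"delta_pos":[0,-0.009,0.2],"yaw":0.005,"fingers":1},{"delta_pos":[0,-0.009,0.24],"yaw":0.005,"fingers":1},{"delta_pos":[0,-0.009,0.26],"yaw":0.005,"fingers":1},{"delta_pos":[0,-0.009,0.27],"yaw":0.005,"fingers":1},{"delta_pos":[0,-0.009,0.275],"yaw":0.005,"fingers":1},{"delta_pos":[0,-0.009,0.275],"yaw":0.005,"fingers":1}]}}

```text
clock: 2.75
eef_pos: [0.4744, -0.0551, 0.0187]
tool_rot: [-0.078, 0.997, -0.0, 0.001]
ft_force: [0.3, -0.2, 0.5]
grip_width: 0.0853
grasp_force: 0.0
```

```bash
python3 -c "
from h import *
plan((-36.5,-105),12,1.728)"
```

```text
t 2.75 F [-104.5 -106.9] z 18.7 th -4.556 ft [ 0.3 -0.2  0.5]
delta_pos [-0.2267  0.0067  0.0223] yaw -0.0014 rows>= 1.3674867924899892 0.007209477491040654
```

>>> {"fn": "jog_arm", "kwargs": {"deltas": [{"delta_pos":[-0.01,0.005,0.018],"yaw":0,"fingers":1},{"delta_pos":[-0.025,0.005,0.018],"yaw":0,"fingers":1},{"delta_pos":[-0.04,0.005,0.018],"yaw":0,"fingers":1},{"delta_pos":[-0.055,0.005,0.018],"yaw":0,"fingers":1},{"delta_pos":[-0.07,0.005,0.018],"yaw":0,"fingers":1},{"delta_pos":[-0.085,0.005,0.018],"yaw":0,"fingers":1},{"delta_pos":[-0.1,0.005,0.018],"yaw":0,"fingers":1},{"delta_pos":[-0.115,0.005,0.018],"yaw":0,"fingers":1},{"delta_pos":[-0.13,0.005,0.018],"yaw":0,"fingers":1}]}}

```text
clock: 3.65
eef_pos: [0.5093, -0.0478, 0.0119]
tool_rot: [-0.078, 0.997, 0.0, -0.003]
ft_force: [-6.6, -0.9, 5.0]
grip_width: 0.0852
grasp_force: 3.4
```

```bash
cat >> h.py <<'E'
def valve(cam="top",lo=36,ylim=(-198,155)):
    c,W,R,t=grab(cam); f=toF(W); z=W[...,2]*1000
    M=((f[...,0]<58)&(f[...,0]>-108)&(f[...,1]<ylim[1])&(f[...,1]>ylim[0])&(z>lo)&(z<62)).astype(np.uint8)
    n,L,S,_=cv2.connectedComponentsWithStats(M); k=1+np.argmax(S[1:,4]); s=L==k
    print("valve",rect(f[s]/1000),S[k,4])
    return c,W
E
python3 -c "
from h import *
plan((-36.5,-105),12,1.728)
valve()"
```

```text
t 3.65 F [ -68.9 -105.2] z 11.9 th -4.557 ft [-6.6 -0.9  5. ]
delta_pos [-0.108   0.001  -0.0003] yaw -0.0023 rows>= 0.6481931312090115 0.011899932645593008
valve (array([-73.57359314, 107.37825012]), array([ 38.24000931, 113.10982513]), np.float64(0.6026192259357757)) 245
```

>>> {"fn": "jog_arm", "kwargs": {"deltas": [{"delta_pos":[-0.015,0,0],"yaw":-0.002,"fingers":1},{"delta_pos":[-0.03,0,0],"yaw":-0.002,"fingers":1},{"delta_pos":[-0.045,0,0],"yaw":-0.002,"fingers":1},{"delta_pos":[-0.06,0,0],"yaw":-0.002,"fingers":1},{"delta_pos":[-0.075,0,0],"yaw":-0.002,"fingers":1},{"delta_pos":[-0.085,0,0],"yaw":-0.002,"fingers":1},{"delta_pos":[-0.095,0,0],"yaw":-0.002,"fingers":1},{"delta_pos":[-0.095,0,0],"yaw":-0.002,"fingers":1}]}}

```text
clock: 4.5
eef_pos: [0.5392, -0.0431, 0.0118]
tool_rot: [-0.079, 0.997, 0.0, -0.001]
ft_force: [-3.0, -0.2, -1.6]
grip_width: 0.0853
grasp_force: 1.6
```

```bash
python3 -c "
from h import *
plan((-36.5,-105),12,1.728)"
```

```text
t 4.5 F [ -38.6 -105.3] z 11.8 th -4.555 ft [-3.  -0.2 -1.6]
delta_pos [-0.007   0.0009 -0.0007] yaw 0.0003 rows>= 0.04289900282607857 0.0013292406003747224
```

Now small steps until rail contact shows up in the force.

>>> {"fn": "jog_arm", "kwargs": {"deltas": [{"delta_pos":[-0.004,0,0],"yaw":0,"fingers":1},{"delta_pos":[-0.008,0,0],"yaw":0,"fingers":1},{"delta_pos":[-0.008,0,0],"yaw":0,"fingers":1}]}}

```text
clock: 4.8
eef_pos: [0.5419, -0.0427, 0.0119]
tool_rot: [-0.079, 0.997, 0.0, -0.0]
ft_force: [-3.5, 0.1, -1.5]
grip_width: 0.0851
grasp_force: 1.7
```

>>> {"fn": "jog_arm", "kwargs": {"deltas": [{"delta_pos":[-0.005,0,0],"yaw":0,"fingers":1},{"delta_pos":[-0.005,0,0],"yaw":0,"fingers":1}]}}

```text
clock: 5.0
eef_pos: [0.5419, -0.0427, 0.0119]
tool_rot: [-0.078, 0.997, 0.0, -0.002]
ft_force: [-7.4, -1.9, 1.1]
grip_width: 0.0855
grasp_force: 3.4
```

>>> {"fn": "jog_arm", "kwargs": {"deltas": [{"delta_pos":[-0.008,0,0],"yaw":0,"fingers":1},{"delta_pos":[-0.012,0,0],"yaw":0,"fingers":1},{"delta_pos":[-0.012,0,0],"yaw":0,"fingers":1}]}}

```text
clock: 5.3
eef_pos: [0.5418, -0.0427, 0.0118]
tool_rot: [-0.078, 0.997, -0.0, -0.005]
ft_force: [-14.8, -2.6, 8.8]
grip_width: 0.0853
grasp_force: 7.8
```

>>> {"fn": "jog_arm", "kwargs": {"deltas": [{"delta_pos":[0.03,0,0],"yaw":0,"fingers":1},{"delta_pos":[0.08,0,0],"yaw":0,"fingers":1},{"delta_pos":[0.08,0,-0.15],"yaw":0,"fingers":1},{"delta_pos":[0.08,0,-0.3],"yaw":0,"fingers":1},{"delta_pos":[0.08,0,-0.3],"yaw":0,"fingers":1}]}}

```text
clock: 5.8
eef_pos: [0.5307, -0.0463, 0.1099]
tool_rot: [-0.079, 0.997, -0.001, 0.009]
ft_force: [1.3, -0.4, 0.2]
grip_width: 0.0855
grasp_force: 0.0
```

```bash
python3 -c "
from h import *
plan((5,-230),100,.157)
valve(ylim=(-198,40)); valve('scene',ylim=(-198,40))"
```

```text
t 5.8 F [ -47.5 -107.1] z 109.9 th -4.555 ft [ 1.3 -0.4  0.2]
delta_pos [-0.1749 -0.4099  0.0331] yaw 2.0005 rows>= 2.6813433862717018 10.474666728529527
valve (array([ 22.907444  , -34.04962158]), array([21.38978767, 72.60251617]), np.float64(1.4022125039965374)) 127
valve (array([  17.59440994, -101.98851013]), array([ 80.72806549, 151.15452576]), np.float64(0.0009897751973797497)) 1402
```

>>> {"fn": "jog_arm", "kwargs": {"deltas": [{"delta_pos":[-0.218,-0.326,0],"yaw":1,"fingers":0.4},{"delta_pos":[-0.218,-0.326,0],"yaw":1,"fingers":0.4},{"delta_pos":[-0.218,-0.326,0],"yaw":1,"fingers":0.4},{"delta_pos":[-0.218,-0.326,0],"yaw":1,"fingers":0.4},{"delta_pos":[-0.218,-0.326,0],"yaw":1,"fingers":0.4},{"delta_pos":[-0.218,-0.326,0],"yaw":1,"fingers":0.4}]}}

```text
clock: 6.5
eef_pos: [0.6032, -0.1323, 0.1001]
tool_rot: [0.311, 0.951, 0.0, -0.001]
ft_force: [0.1, -0.4, -0.1]
grip_width: 0.034
grasp_force: 0.0
```

>>> {"fn": "jog_arm", "kwargs": {"deltas": [{"delta_pos":[0,0,0],"yaw":1,"fingers":0.4},{"delta_pos":[0,0,0],"yaw":1,"fingers":0.4},{"delta_pos":[0,0,0],"yaw":1,"fingers":0.4},{"delta_pos":[0,0,0],"yaw":1,"fingers":0.4},{"delta_pos":[0,0,0],"yaw":1,"fingers":0.4},{"delta_pos":[0,0,0],"yaw":1,"fingers":0.4},{"delta_pos":[0,0,0],"yaw":1,"fingers":0.4}]}}

```text
clock: 7.2
eef_pos: [0.6032, -0.132, 0.1006]
tool_rot: [0.649, 0.761, -0.0, -0.001]
ft_force: [0.5, -0.0, 0.7]
grip_width: 0.034
grasp_force: 0.0
```

```bash
python3 -c "
from h import *
plan((18,-207),20,.157)
c,W=valve(ylim=(-198,40)); save(c['image'][100:260,180:440].repeat(3,0).repeat(3,1),'top2.png')"
```

```text
t 7.2 F [  10.6 -203. ] z 100.6 th 0.158 ft [ 0.5 -0.   0.7]
delta_pos [-0.0133  0.0245  0.2686] yaw 0.0008 rows>= 1.6202514122596667 0.004037101490294385
valve (array([ 16.29305649, -96.04978943]), array([ 83.38594055, 137.98518372]), np.float64(-0.0001790975833078079)) 1169
```

View pics/top2.png

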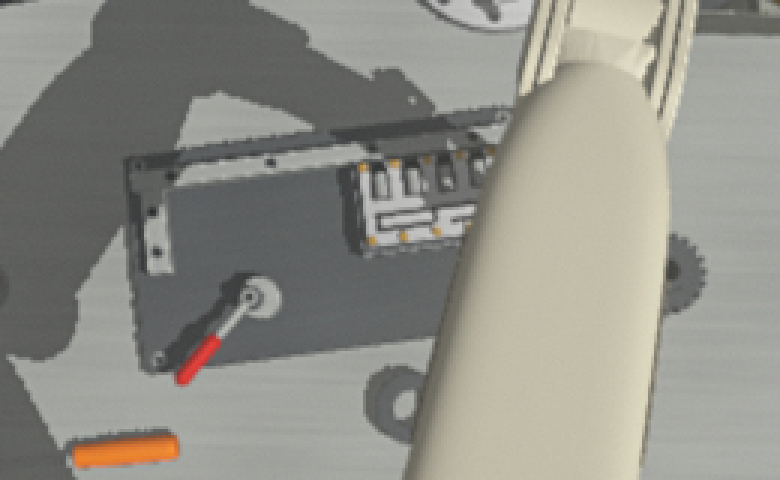

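The view shows the valve body flush along the rail at crop pixels (360–490, 160–250) and the lever still open. I'll descend to the right of it.

>>> {"fn": "jog_arm", "kwargs": {"deltas": [{"delta_pos":[-0.015,0.02,0.08],"yaw":0,"fingers":0.4},{"delta_pos":[-0.015,0.02,0.18],"yaw":0,"fingers":0.4},{"delta_pos":[-0.015,0.02,0.24],"yaw":0,"fingers":0.4},{"delta_pos":[-0.015,0.02,0.262],"yaw":0,"fingers":0.4},{"delta_pos":[-0.015,0.02,0.265],"yaw":0,"fingers":0.4},{"delta_pos":[0,0.02,0.265],"yaw":0,"fingers":0.4},{"delta_pos":[0.02,0.02,0.265],"yaw":0,"fingers":0.4},{"delta_pos":[0.04,0.02,0.265],"yaw":0,"fingers":0.4},{"delta_pos":[0.06,0.02,0.265],"yaw":0,"fingers":0.4},{"delta_pos":[0.08,0.02,0.265],"yaw":0,"fingers":0.4}]}}

```text
clock: 8.25
eef_pos: [0.6066, -0.1086, 0.024]
tool_rot: [0.65, 0.76, -0.001, 0.002]
ft_force: [0.2, -5.1, 2.0]
grip_width: 0.0342
grasp_force: 2.7
```

```bash
python3 -c "
from h import *
plan((18,-1),20,.157)
"
```

```text
t 8.25 F [  17.7 -180.5] z 24.0 th 0.157 ft [ 0.2 -5.1  2. ]
delta_pos [0.5984 0.0008 0.0134] yaw -0.0006 rows>= 3.591459950959749 0.002900685138840231
```

>>> {"fn": "jog_arm", "kwargs": {"deltas": [{"delta_pos":[0.03,0.002,0.008],"yaw":0,"fingers":0.4},{"delta_pos":[0.065,0.002,0.008],"yaw":0,"fingers":0.4},{"delta_pos":[0.1,0.002,0.008],"yaw":0,"fingers":0.4},{"delta_pos":[0.135,0.002,0.008],"yaw":0,"fingers":0.4},{"delta_pos":[0.17,0.002,0.008],"yaw":0,"fingers":0.4},{"delta_pos":[0.205,0.002,0.008],"yaw":0,"fingers":0.4},{"delta_pos":[0.24,0.002,0.008],"yaw":0,"fingers":0.4},{"delta_pos":[0.275,0.002,0.008],"yaw":0,"fingers":0.4},{"delta_pos":[0.31,0.002,0.008],"yaw":0,"fingers":0.4},{"delta_pos":[0.345,0.002,0.008],"yaw":0,"fingers":0.4},{"delta_pos":[0.36,0.002,0.008],"yaw":0,"fingers":0.4}]}}

```text
clock: 9.35
eef_pos: [0.5905, -0.0013, 0.0219]
tool_rot: [0.649, 0.76, 0.0, 0.002]
ft_force: [-0.2, -7.2, 4.8]
grip_width: 0.0338
grasp_force: 3.3
```

```bash
python3 -c "
from h import *
plan((18,-1),20,.157)
c,W=valve('scene',ylim=(-120,155));c,W=valve('scene',44,ylim=(-120,155)); save(c['image'][130:300,230:450].repeat(3,0).repeat(3,1),'sc3.png')"
```

```text
t 9.35 F [ 18.6 -72. ] z 21.9 th 0.157 ft [-0.2 -7.2  4.8]
delta_pos [ 0.2366 -0.0019  0.0063] yaw 0.0002 rows>= 1.4203552085344762 0.0008071803744424955
valve (array([16.97773743, 28.89508247]), array([ 82.12350464, 119.46224213]), np.float64(0.0016244083706844492)) 784
valve (array([20.4132309, 27.5201683]), array([ 74.97528839, 114.36061096]), np.float64(-0.0021426462550229175)) 753
```

View pics/sc3.png

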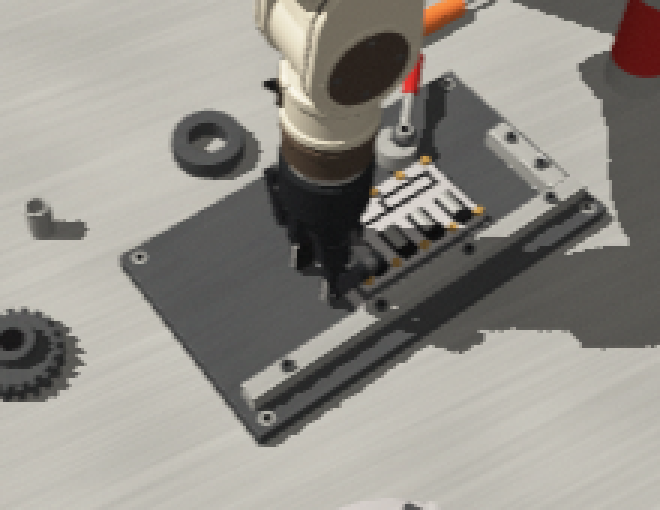

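The body stays parallel to the rail (edge from crop (350,290) to (485,215)), with the cam clear. I'll keep pushing left.

>>> {"fn": "jog_arm", "kwargs": {"deltas": [{"delta_pos":[0.03,0,0.004],"yaw":0,"fingers":0.4},{"delta_pos":[0.06,0,0.004],"yaw":0,"fingers":0.4},{"delta_pos":[0.09,0,0.004],"yaw":0,"fingers":0.4},{"delta_pos":[0.12,0,0.004],"yaw":0,"fingers":0.4},{"delta_pos":[0.15,0,0.004],"yaw":0,"fingers":0.4},{"delta_pos":[0.18,0,0.004],"yaw":0,"fingers":0.4},{"delta_pos":[0.2,0,0.004],"yaw":0,"fingers":0.4},{"delta_pos":[0.21,0,0.004],"yaw":0,"fingers":0.4},{"delta_pos":[0.21,0,0.004],"yaw":0,"fingers":0.4}]}}

```text
clock: 10.35
eef_pos: [0.58, 0.0611, 0.0198]
tool_rot: [0.65, 0.76, 0.0, 0.001]
ft_force: [1.4, -4.5, 2.6]
grip_width: 0.0345
grasp_force: 2.2
```

```bash
python3 -c "
from h import *
plan((18,-1),20,.157)
"
```

```text
t 10.35 F [18.  -8.8] z 19.8 th 0.157 ft [ 1.4 -4.5  2.6]
delta_pos [ 0.0259  0.     -0.0005] yaw -0.0001 rows>= 0.15543678448624726 0.0005720052066375085
```

>>> {"fn": "jog_arm", "kwargs": {"deltas": [{"delta_pos":[0.01,0,0],"yaw":0,"fingers":0.4},{"delta_pos":[0.018,0,0],"yaw":0,"fingers":0.4},{"delta_pos":[0.024,0,0],"yaw":0,"fingers":0.4},{"delta_pos":[0.024,0,0],"yaw":0,"fingers":0.4}]}}

```text
clock: 10.75
eef_pos: [0.5789, 0.0676, 0.0198]
tool_rot: [0.65, 0.76, -0.0, 0.001]
ft_force: [1.8, -5.4, 3.6]
grip_width: 0.0344
grasp_force: 2.8
```

>>> {"fn": "jog_arm", "kwargs": {"deltas": [{"delta_pos":[0.006,0,0],"yaw":0,"fingers":0.4},{"delta_pos":[0.012,0,0],"yaw":0,"fingers":0.4},{"delta_pos":[0.012,0,0],"yaw":0,"fingers":0.4}]}}

```text
clock: 11.05
eef_pos: [0.5787, 0.0686, 0.0198]
tool_rot: [0.65, 0.76, -0.002, 0.003]
ft_force: [1.6, -11.6, 4.4]
grip_width: 0.0343
grasp_force: 6.1
```

```bash
python3 -c "
from h import *
plan((18,-1),20,.157)
"
```

```text
t 11.05 F [17.9 -1.1] z 19.8 th 0.155 ft [  1.6 -11.6   4.4]
delta_pos [ 0.0005  0.0004 -0.0006] yaw -0.0028 rows>= 0.005180602612864954 0.014740893799946402
```

>>> {"fn": "jog_arm", "kwargs": {"deltas": [{"delta_pos":[-0.03,0,0],"yaw":0,"fingers":0.4},{"delta_pos":[-0.08,0,0],"yaw":0,"fingers":0.4},{"delta_pos":[-0.08,0,-0.15],"yaw":0,"fingers":0},{"delta_pos":[-0.08,0,-0.3],"yaw":0,"fingers":0},{"delta_pos":[-0.4,-0.2,-0.4],"yaw":0,"fingers":0},{"delta_pos":[-0.4,-0.2,-0.4],"yaw":0,"fingers":0},{"delta_pos":[-0.4,-0.2,-0.4],"yaw":0,"fingers":0}]}}

```text
clock: 11.75
eef_pos: [0.5358, -0.0587, 0.1404]
tool_rot: [0.651, 0.759, 0.0, 0.0]
ft_force: [0.1, 0.4, -0.3]
grip_width: 0.0
grasp_force: 0.0
```

```bash
cat >> h.py <<'E'
def lev(phi,z,off=19,r=78):
    u=np.array([np.cos(phi),np.sin(phi)]); t=np.array([-u[1],u[0]])
    f=np.array([-52.6,85])+r*u-off*t
    print("phi",round(phi,3),"F",f.round(1)); plan(f,z,FA+phi-np.pi)
E
python3 - <<'E'
from h import *
for k in range(2):
  c,W=valve("scene",44,(0,158))
c,W=valve("top",44,(0,158))
save(c['image'][110:240,190:390].repeat(4,0).repeat(4,1),'top4.png')
# gaps: edge of cover rows
lev(2.347-.2,110,19)
E
```

```text
valve (array([19.67796516, 85.06362915]), array([ 77.20832062, 138.12501526]), np.float64(0.01602521191668571)) 1030
valve (array([19.71513748, 85.07972717]), array([ 76.10080719, 137.66703796]), np.float64(-0.0007653924972892412)) 1038
valve (array([16.44561386, 83.9333725 ]), array([ 82.98979187, 146.33848572]), np.float64(-0.0006796387101886125)) 1277
phi 2.147 F [-79.2 160.8]
t 11.9 F [ -43.  -118.1] z 139.1 th 0.155 ft [0.2 0.4 0.3]
delta_pos [ 0.9294 -0.1226  0.0971] yaw 1.2638 rows>= 5.654582804549834 6.617168880253525
```

View pics/top4.png

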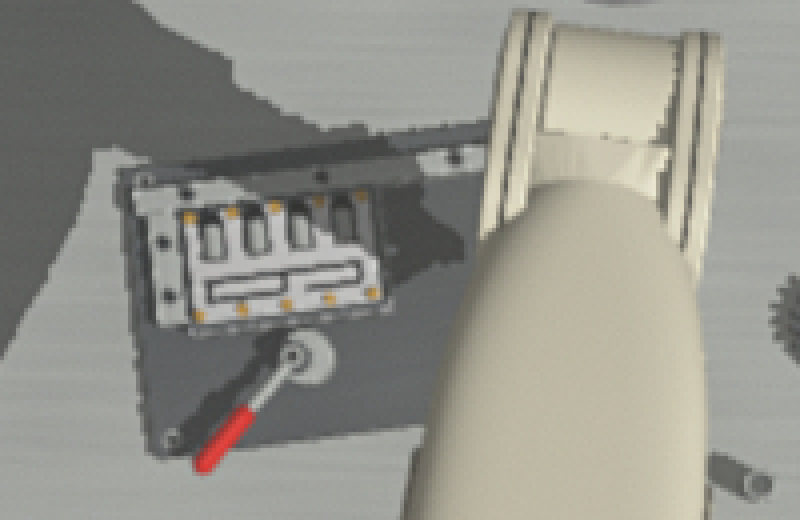

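The valve body is seated in the corner (crop (185–395, 195–330)), with the rail behind it and the stop at left. The lever is open, with its grip at (225,440). Next I'll go to the lever.

>>> {"fn": "jog_arm", "kwargs": {"deltas": [{"delta_pos":[0.93,-0.123,0],"yaw":1,"fingers":0},{"delta_pos":[0.93,-0.123,0],"yaw":1,"fingers":0},{"delta_pos":[0.93,-0.123,0],"yaw":1,"fingers":0},{"delta_pos":[0.93,-0.123,0],"yaw":1,"fingers":0},{"delta_pos":[0.93,-0.123,0],"yaw":1,"fingers":0},{"delta_pos":[0.93,-0.123,0],"yaw":1,"fingers":0},{"delta_pos":[0.93,-0.123,0],"yaw":1,"fingers":0},{"delta_pos":[0.93,-0.123,0],"yaw":1,"fingers":0}]}}

```text
clock: 12.7
eef_pos: [0.4559, 0.2166, 0.1382]
tool_rot: [0.889, 0.457, -0.001, -0.0]
ft_force: [0.7, -1.3, -0.3]
grip_width: -0.0004
grasp_force: 0.0
```

```bash
python3 -c "
from h import *
lev(2.347-.2,40)"
```

```text
phi 2.147 F [-79.2 160.8]
t 12.7 F [-80.3 164.3] z 138.2 th -0.622 ft [ 0.7 -1.3 -0.3]
delta_pos [-0.0056  0.0111  0.3274] yaw 0.2751 rows>= 1.9658191830104141 1.440300530900641
```

>>> {"fn": "jog_arm", "kwargs": {"deltas": [{"delta_pos":[0,0.01,0.1],"yaw":0.1,"fingers":0},{"delta_pos":[0,0.01,0.2],"yaw":0.1,"fingers":0},{"delta_pos":[0,0.01,0.28],"yaw":0.1,"fingers":0},{"delta_pos":[0,0.01,0.318],"yaw":0.1,"fingers":0},{"delta_pos":[0,0.01,0.325],"yaw":0.1,"fingers":0},{"delta_pos":[0,0.01,0.325],"yaw":0.1,"fingers":0}]}}

```text
clock: 13.3
eef_pos: [0.4601, 0.2119, 0.0419]
tool_rot: [0.908, 0.418, 0.0, -0.0]
ft_force: [-0.7, 0.4, -0.3]
grip_width: 0.0003
grasp_force: 0.0
```

```bash
python3 -c "
from h import *
for p in (2.2,2.35,2.5,2.65,2.8,2.95,3.1): lev(p,40)"
```

```text
phi 2.2 F [-83.1 159.2]
t 13.3 F [-76.9 158.9] z 41.9 th -0.707 ft [-0.7  0.4 -0.3]
delta_pos [-0.0151 -0.0142  0.0062] yaw 0.0984 rows>= 0.1297014555953226 0.5149653452464313
phi 2.35 F [-93.9 153.8]
t 13.3 F [-76.9 158.9] z 41.9 th -0.707 ft [-0.7  0.4 -0.3]
delta_pos [-0.054  -0.0238  0.0062] yaw -0.0926 rows>= 0.35597793304192793 0.48503465475356816
phi 2.5 F [-103.7  146.9]
t 13.3 F [-76.9 158.9] z 41.9 th -0.707 ft [-0.7  0.4 -0.3]
delta_pos [-0.0939 -0.0274  0.0062] yaw -0.2836 rows>= 0.5883268504047606 1.4850346547535676
phi 2.65 F [-112.4  138.6]
t 13.3 F [-76.9 158.9] z 41.9 th -0.707 ft [-0.7  0.4 -0.3]
delta_pos [-0.134  -0.0251  0.0062] yaw -0.4746 rows>= 0.8186083403211416 2.485034654753567
phi 2.8 F [-119.7  129. ]
t 13.3 F [-76.9 158.9] z 41.9 th -0.707 ft [-0.7  0.4 -0.3]
delta_pos [-0.1732 -0.0168  0.0062] yaw -0.6656 rows>= 1.044709309942914 3.4850346547535667
phi 2.95 F [-125.6  118.5]
t 13.3 F [-76.9 158.9] z 41.9 th -0.707 ft [-0.7  0.4 -0.3]
delta_pos [-0.2107 -0.0027  0.0062] yaw -0.8566 rows>= 1.2651327290191994 4.485034654753569
phi 3.1 F [-129.7  107.2]
t 13.3 F [-76.9 158.9] z 41.9 th -0.707 ft [-0.7  0.4 -0.3]
delta_pos [-0.2458  0.0169  0.0062] yaw -1.0476 rows>= 1.478551721682518 5.485034654753568
```

>>> {"fn": "jog_arm", "kwargs": {"deltas": [{"delta_pos":[-0.015,-0.014,0.006],"yaw":0.02,"fingers":0},{"delta_pos":[-0.034,-0.02,0.006],"yaw":-0.02,"fingers":0},{"delta_pos":[-0.054,-0.024,0.006],"yaw":-0.093,"fingers":0},{"delta_pos":[-0.074,-0.026,0.006],"yaw":-0.188,"fingers":0},{"delta_pos":[-0.094,-0.027,0.006],"yaw":-0.284,"fingers":0},{"delta_pos":[-0.114,-0.027,0.006],"yaw":-0.38,"fingers":0},{"delta_pos":[-0.134,-0.025,0.006],"yaw":-0.475,"fingers":0},{"delta_pos":[-0.154,-0.021,0.006],"yaw":-0.57,"fingers":0},{"delta_pos":[-0.173,-0.017,0.006],"yaw":-0.666,"fingers":0},{"delta_pos":[-0.192,-0.01,0.006],"yaw":-0.76,"fingers":0},{"delta_pos":[-0.211,-0.003,0.006],"yaw":-0.857,"fingers":0}]}}

```text
clock: 14.4
eef_pos: [0.418, 0.1653, 0.0412]
tool_rot: [0.718, 0.696, 0.001, -0.0]
ft_force: [0.2, 1.2, 0.2]
grip_width: 0.0
grasp_force: 0.7
```

```bash
python3 -c "
from h import *
for p in (3.1,3.25,3.4,3.55): lev(p,40)
c,W,R,t=grab('scene'); save(c['image'][130:260,280:440].repeat(4,0).repeat(4,1),'sc5.png')"
```

```text
phi 3.1 F [-129.7  107.2]
t 14.4 F [-125.7  119.6] z 41.2 th -0.03 ft [0.2 1.2 0.2]
delta_pos [-0.0429 -0.0055  0.0039] yaw -0.1856 rows>= 0.2607804310691294 0.9719893353936964
phi 3.25 F [-132.2   95.4]
t 14.4 F [-125.7  119.6] z 41.2 th -0.03 ft [0.2 1.2 0.2]
delta_pos [-0.083  -0.0062  0.0039] yaw -0.3766 rows>= 0.5001534592542604 1.9719893353936928
phi 3.4 F [-132.9   83.4]
t 14.4 F [-125.7  119.6] z 41.2 th -0.03 ft [0.2 1.2 0.2]
delta_pos [-0.1228 -0.001   0.0039] yaw -0.5676 rows>= 0.7371282926614227 2.9719893353936953
phi 3.55 F [-131.7   71.5]
t 14.4 F [-125.7  119.6] z 41.2 th -0.03 ft [0.2 1.2 0.2]
delta_pos [-0.1613  0.0102  0.0039] yaw -0.7586 rows>= 0.9700698945469051 3.9719893353936917
```

View pics/sc5.png

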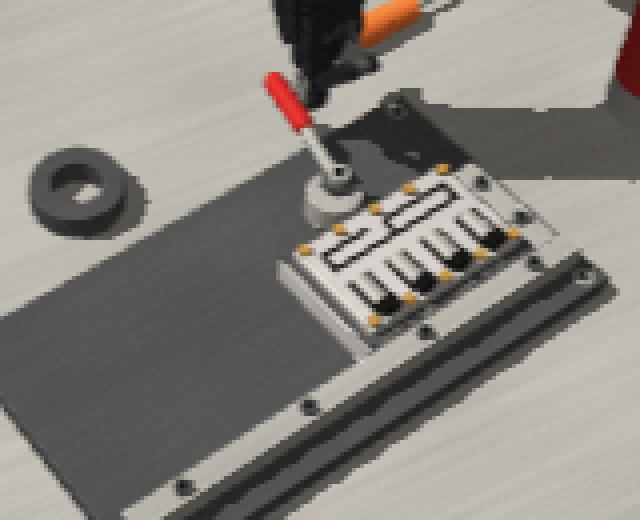

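The lever follows the fingers (grip at crop (285,100)), and the valve body is still seated. I'll continue.

>>> {"fn": "jog_arm", "kwargs": {"deltas": [{"delta_pos":[-0.022,-0.003,0.004],"yaw":-0.09,"fingers":0},{"delta_pos":[-0.043,-0.005,0.004],"yaw":-0.185,"fingers":0},{"delta_pos":[-0.063,-0.006,0.004],"yaw":-0.28,"fingers":0},{"delta_pos":[-0.083,-0.006,0.004],"yaw":-0.377,"fingers":0},{"delta_pos":[-0.103,-0.004,0.004],"yaw":-0.47,"fingers":0},{"delta_pos":[-0.123,-0.001,0.004],"yaw":-0.568,"fingers":0},{"delta_pos":[-0.142,0.004,0.004],"yaw":-0.66,"fingers":0},{"delta_pos":[-0.161,0.01,0.004],"yaw":-0.759,"fingers":0}]}}

```text
clock: 15.25
eef_pos: [0.4198, 0.1173, 0.0399]
tool_rot: [0.482, 0.876, 0.002, 0.0]
ft_force: [-1.6, 3.1, 0.2]
grip_width: 0.0004
grasp_force: 1.3
```

```bash
python3 -c "
from h import *
for p in (3.6,3.7,3.8,3.9,4.0,4.05): lev(p,40)"
```

```text
phi 3.6 F [-131.    67.5]
t 15.25 F [-131.5   71.8] z 39.9 th 0.565 ft [-1.6  3.1  0.2]
delta_pos [-0.0139 -0.0041 -0.0004] yaw -0.0647 rows>= 0.0868888270973925 0.3389951930790473
phi 3.7 F [-128.8   59.8]
t 15.25 F [-131.5   71.8] z 39.9 th 0.565 ft [-1.6  3.1  0.2]
delta_pos [-0.0404 -0.0078 -0.0004] yaw -0.1921 rows>= 0.24672682345102015 1.0056618597457145
phi 3.8 F [-125.9   52.3]
t 15.25 F [-131.5   71.8] z 39.9 th 0.565 ft [-1.6  3.1  0.2]
delta_pos [-0.0671 -0.0088 -0.0004] yaw -0.3194 rows>= 0.4060819533321727 1.6723285264123788
phi 3.9 F [-122.3   45.1]
t 15.25 F [-131.5   71.8] z 39.9 th 0.565 ft [-1.6  3.1  0.2]
delta_pos [-0.0938 -0.0072 -0.0004] yaw -0.4467 rows>= 0.5644426745475708 2.338995193079043
phi 4.0 F [-118.    38.4]
t 15.25 F [-131.5   71.8] z 39.9 th 0.565 ft [-1.6  3.1  0.2]
delta_pos [-0.1202 -0.0029 -0.0004] yaw -0.574 rows>= 0.7213996229850398 3.0056618597457136
phi 4.05 F [-115.6   35.2]
t 15.25 F [-131.5   71.8] z 39.9 th 0.565 ft [-1.6  3.1  0.2]
delta_pos [-0.1332  0.0003 -0.0004] yaw -0.6377 rows>= 0.7992276234730705 3.338995193079046
```

>>> {"fn": "jog_arm", "kwargs": {"deltas": [{"delta_pos":[-0.014,-0.004,0],"yaw":-0.065,"fingers":0},{"delta_pos":[-0.027,-0.006,0],"yaw":-0.13,"fingers":0},{"delta_pos":[-0.04,-0.008,0],"yaw":-0.192,"fingers":0},{"delta_pos":[-0.054,-0.009,0],"yaw":-0.255,"fingers":0},{"delta_pos":[-0.067,-0.009,0],"yaw":-0.32,"fingers":0},{"delta_pos":[-0.08,-0.008,0],"yaw":-0.38,"fingers":0},{"delta_pos":[-0.094,-0.007,0],"yaw":-0.447,"fingers":0},{"delta_pos":[-0.094,-0.007,0],"yaw":-0.447,"fingers":0},{"delta_pos":[-0.107,-0.005,0],"yaw":-0.48,"fingers":0},{"delta_pos":[-0.107,-0.005,0],"yaw":-0.48,"fingers":0}]}}

```text
clock: 16.25
eef_pos: [0.4348, 0.0903, 0.0397]
tool_rot: [0.31, 0.951, 0.002, -0.001]
ft_force: [-2.1, 6.5, 2.0]
grip_width: 0.0002
grasp_force: 2.5
```

```bash
cat >> h.py <<'E'
def levang():
    o,p,a=tcp(); f=toF(p/1000); d=f-[-52.6,85]; r=np.hypot(*d); print("F",f.round(1),"lever est",np.arctan2(d[1],d[0])%(2*np.pi)+np.arcsin(19/r)-2.18,"ft",np.round(o["ft_force"],1))
E
python3 -c "
from h import *
levang(); lev(4.0,40)"
```

```text
F [-120.9   42.8] lever est 1.7540281383041036 ft [-2.1  6.5  2. ]
phi 4.0 F [-118.    38.4]
t 16.25 F [-120.9   42.8] z 39.7 th 0.939 ft [-2.1  6.5  2. ]
delta_pos [-0.0173 -0.0036 -0.0008] yaw -0.0967 rows>= 0.10622817774912972 0.5062379714702618
```

>>> {"fn": "jog_arm", "kwargs": {"deltas": [{"delta_pos":[-0.012,0,0],"yaw":0,"fingers":0},{"delta_pos":[-0.024,0,0],"yaw":0,"fingers":0},{"delta_pos":[-0.024,0,0],"yaw":0,"fingers":0}]}}

```text
clock: 16.55
eef_pos: [0.4351, 0.0899, 0.0395]
tool_rot: [0.309, 0.951, 0.005, -0.007]
ft_force: [-15.7, 18.0, 14.5]
grip_width: 0.0001
grasp_force: 11.6
```

```bash
python3 -c "
from h import *
levang()"
```

```text
F [-120.7   42.4] lever est 1.7597136740870156 ft [-15.7  18.   14.5]
```

>>> {"fn": "jog_arm", "kwargs": {"deltas": [{"delta_pos":[-0.012,0,0],"yaw":0,"fingers":0},{"delta_pos":[-0.02,0,0],"yaw":0,"fingers":0},{"delta_pos":[-0.02,0,0],"yaw":0,"fingers":0}]}}

```text
clock: 16.85
eef_pos: [0.4353, 0.0896, 0.0394]
tool_rot: [0.308, 0.951, 0.007, -0.012]
ft_force: [-26.4, 27.2, 23.7]
grip_width: -0.0001
grasp_force: 19.0
```

```bash
python3 -c "
from h import *
levang()"
```

```text
F [-120.5   42.1] lever est 1.7635960204701822 ft [-26.4  27.2  23.7]
```

The lever is at its hard stop: force rises with no motion. I'll back off and lift away.

>>> {"fn": "jog_arm", "kwargs": {"deltas": [{"delta_pos":[0.03,0,0],"yaw":0,"fingers":0},{"delta_pos":[0.06,0,0],"yaw":0,"fingers":0},{"delta_pos":[0.14,0,0],"yaw":0,"fingers":0},{"delta_pos":[0.14,0,-0.15],"yaw":0,"fingers":0},{"delta_pos":[0.14,0,-0.3],"yaw":0,"fingers":0},{"delta_pos":[0.3,-0.3,-0.5],"yaw":0,"fingers":0},{"delta_pos":[0.5,-0.3,-0.5],"yaw":0,"fingers":0},{"delta_pos":[0.5,-0.3,-0.5],"yaw":0,"fingers":0},{"delta_pos":[0.5,-0.3,-0.5],"yaw":0,"fingers":0},{"delta_pos":[0.5,-0.3,-0.5],"yaw":0,"fingers":0}]}}

```text
clock: 17.85
eef_pos: [0.2715, 0.0966, 0.19]
tool_rot: [0.31, 0.951, 0.001, 0.002]
ft_force: [0.3, -0.2, -0.1]
grip_width: 0.0
grasp_force: 0.0
```

Run:
```python
from h import *
print(bot.get_obs()["ft_force"],bot.get_obs()["eef_pos"])
valve("scene",44,(0,158))
c,W=valve("top",44,(0,158)); I=c["image"].astype(int); f=toF(W); z=W[...,2]
m=(I[...,0]>I[...,1]+70)&(I[...,0]>I[...,2]+70)&(z>.03)&(z<.08)&(abs(f[...,0])<150)&(abs(f[...,1])<200)
q=f[m].mean(0)-[-52.6,85]; print("lever",np.arctan2(q[1],q[0])%(2*np.pi)-2.18,m.sum())
save(c['image'][110:260,180:400].repeat(3,0).repeat(3,1),'top6.png')
```

```text
[ 0.3122074  -0.2229959  -0.09533664] [0.27146384 0.0965852  0.18996435]
valve (array([20.94421387, 84.40208435]), array([ 73.87997437, 138.0433197 ]), np.float64(0.0006826917226918638)) 1030
valve (array([16.86234665, 84.5732193 ]), array([ 82.14718628, 146.20599365]), np.float64(0.0037429147869165735)) 1265
lever 1.7718321548146525 85
```

View pics/top6.png

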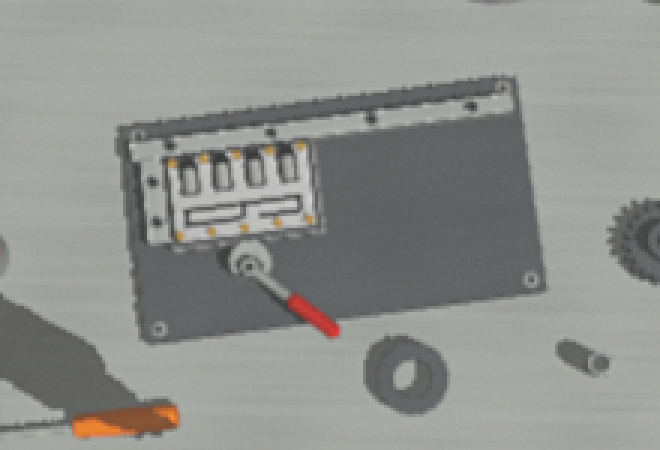

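The picture shows the body in the corner (165–325, 140–250) and the lever closed with its grip at (315,315). The bearing, socket, gear and screwdriver are where they were.

```bash
python3 -c "
from workcell import bot
print(bot.job_done())"
```

```text
the job is handed in; nothing more can be done
None
```

I pushed the valve body flush against the back rail and end stop, turned the cam lever to its stop (about 1.75 rad), and handed the job in at about 18 s; the bystanders I checked had not moved, and no verdict was returned.

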